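Find the tired shock mount and push its tag down

TASK

One of the three shock mounts on the bench has a tired spring. With the fingertips press down each black pad by several millimetres and let it up again, one after another from the robot's left to its right, to feel which is the softest; then push the red tag of that mount fully down, leaving the other two tags up. Grip and lift nothing, and leave the loose fittings, the filter cap and the pliers where they are.

Things in the scene. Friction and masses are not known exactly. Their poses are not given: they have to be found in the camera images.
- stand_left: left-hand (largest y) of three like stands fixed in a row across the bench, about 0.2 m apart, yaw within 0.5 rad: blue plate 140 x 70 x 10 mm. Origin: centre of its underside; z up, x lengthwise, away from the robot at yaw 0. At x = -32 mm a shock mount (steel cup 60 mm across, top at z = 38 mm, coil spring and pad above), at x = 40 mm the tag in a grey holder (30 x 42 mm, top at z = 36 mm).
- pad_left (a joint): travel of the left mount's pad: 0 free (within 1 mm), growing as it is pressed straight down, 12 mm at its stop; springs back. Force grows evenly with travel: the softest of the three springs takes less than 0.5 N per mm, the others 0.7 to 1.3. Which is softest changes from start to start; all look alike.
- pad_left_top (a point): centre of the flat upper face of the left mount's pad, a black rubber disc 50 mm across and 10 mm thick with its steel washer; face 62 mm above the bench when free. Moves with the pad; z up.
- tag_left (a joint): travel of the left stand's red tag: 0 fully up (starts 0 to 3 mm), 18 mm fully down with its cap seated on the grey holder. Slides straight down against a steady friction of about 4 N and stays where it is left.
- tag_left_top (a point): centre of the flat top of the left stand's red plastic tag cap, 22 mm along the stand's x by 36 mm along its y, 8 mm thick; 62 mm above the bench fully up, 44 mm fully down. Moves with the tag.
- stand_mid: middle of three like stands fixed in a row across the bench, about 0.2 m apart, yaw within 0.5 rad: blue plate 140 x 70 x 10 mm. Origin: centre of its underside; z up, x lengthwise, away from the robot at yaw 0. At x = -32 mm a shock mount (steel cup 60 mm across, top at z = 38 mm, coil spring and pad above), at x = 40 mm the tag in a grey holder (30 x 42 mm, top at z = 36 mm).
- pad_mid (a joint): travel of the mid mount's pad: 0 free (within 1 mm), growing as it is pressed straight down, 12 mm at its stop; springs back. Force grows evenly with travel: the softest of the three springs takes less than 0.5 N per mm, the others 0.7 to 1.3. Which is softest changes from start to start; all look alike.
- pad_mid_top (a point): centre of the flat upper face of the mid mount's pad, a black rubber disc 50 mm across and 10 mm thick with its steel washer; face 62 mm above the bench when free. Moves with the pad; z up.
- tag_mid (a joint): travel of the mid stand's red tag: 0 fully up (starts 0 to 3 mm), 18 mm fully down with its cap seated on the grey holder. Slides straight down against a steady friction of about 4 N and stays where it is left.
- tag_mid_top (a point): centre of the flat top of the mid stand's red plastic tag cap, 22 mm along the stand's x by 36 mm along its y, 8 mm thick; 62 mm above the bench fully up, 44 mm fully down. Moves with the tag.
- stand_right: right-hand (smallest y) of three like stands fixed in a row across the bench, about 0.2 m apart, yaw within 0.5 rad: blue plate 140 x 70 x 10 mm. Origin: centre of its underside; z up, x lengthwise, away from the robot at yaw 0. At x = -32 mm a shock mount (steel cup 60 mm across, top at z = 38 mm, coil spring and pad above), at x = 40 mm the tag in a grey holder (30 x 42 mm, top at z = 36 mm).
- pad_right (a joint): travel of the right mount's pad: 0 free (within 1 mm), growing as it is pressed straight down, 12 mm at its stop; springs back. Force grows evenly with travel: the softest of the three springs takes less than 0.5 N per mm, the others 0.7 to 1.3. Which is softest changes from start to start; all look alike.
- pad_right_top (a point): centre of the flat upper face of the right mount's pad, a black rubber disc 50 mm across and 10 mm thick with its steel washer; face 62 mm above the bench when free. Moves with the pad; z up.
- tag_right (a joint): travel of the right stand's red tag: 0 fully up (starts 0 to 3 mm), 18 mm fully down with its cap seated on the grey holder. Slides straight down against a steady friction of about 4 N and stays where it is left.
- tag_right_top (a point): centre of the flat top of the right stand's red plastic tag cap, 22 mm along the stand's x by 36 mm along its y, 8 mm thick; 62 mm above the bench fully up, 44 mm fully down. Moves with the tag.
- brass_tee: loose brass pipe tee, 56 mm long, 26 mm high, a branch reaching 30 mm to its +y; lies to the left of the stands (+y). Origin: under the centre of the run. Not to be moved.
- steel_nipple: loose nickel-plated pipe nipple standing on end, 34 mm across, 44 mm high; to the right of the stands (-y). Origin: centre of its underside. Not to be moved.
- filter_cap: loose round blue plastic filter cap, 76 mm across, 44 mm high, beyond the stands. Origin: centre of its underside. Not to be moved.
- pliers: loose pliers with orange handles lying flat beyond the stands, about 156 mm long, 55 mm wide, 12 mm thick. Origin: on the bench 6 mm behind the pivot; x towards the jaws. Not to be moved.
Not all that is in view belongs to the job. Leave any yellow look-alike of the stand_right alone.

How it is judged:
On the way, in this order (a step that is already met when the one before it is completed fails the run):
1. the left pad is pressed down by at least 3 mm (value of joint pad_left above 0.003 m), for 0.1 s.
2. the middle pad is pressed down by at least 3 mm (value of joint pad_mid above 0.003 m), for 0.1 s.
3. the right pad is pressed down by at least 3 mm (value of joint pad_right above 0.003 m), for 0.1 s.
4. after all three pads, a red tag is pushed down by at least 15 mm (value of joint any of tag_left, tag_mid, tag_right above 0.015 m), for 0.1 s.
At the end, for the whole second after the job is handed in: The tag of the softest mount (the judge knows it by its free pad sagging some 0.3 mm) is at least 15 mm down of 18 mm, the two other tags are less than 6 mm down, and all three pads are let go and back within 1.5 mm of the top (((value of joint pad_left above 0.00015 m and value of joint tag_left above 0.015 m and value of joint each of pad_mid, pad_right below 0.00015 m and value of joint each of tag_mid, tag_right below 0.006 m) or (value of joint pad_mid above 0.00015 m and value of joint tag_mid above 0.015 m and value of joint each of pad_left, pad_right below 0.00015 m and value of joint each of tag_left, tag_right below 0.006 m) or (value of joint pad_right above 0.00015 m and value of joint tag_right above 0.015 m and value of joint each of pad_left, pad_mid below 0.00015 m and value of joint each of tag_left, tag_mid below 0.006 m)) and value of joint each of pad_left, pad_mid, pad_right below 0.0015 m); the robot touches nothing.
It fails at once if the brass tee is lifted, carried or moved by more than 25 mm (distance of brass_tee from where it was at the start of the episode above 0.025 m).
It fails at once if the steel nipple is lifted, carried or moved by more than 25 mm (distance of steel_nipple from where it was at the start of the episode above 0.025 m).
It fails at once if the filter cap is lifted, carried or moved by more than 25 mm (distance of filter_cap from where it was at the start of the episode above 0.025 m).
It fails at once if the pliers is lifted, carried or moved by more than 25 mm (distance of pliers from where it was at the start of the episode above 0.025 m).
It also fails if it takes over 58 s, if anything falls off the work surface, if the arm or the gripper's body presses on something with over 40 N, if the wrist force passes 120 N, or if a joint passes its speed limit or range.

ROBOT

A 6-joint arm with a two-finger parallel gripper is mounted at the origin on the work surface. World frame = base frame: x ahead of the robot, y to its left, z up, the work surface at z = 0. Lengths are in m, angles in rad, forces in N, time in s.
With the tool pointing down it reaches from about 0.375 to 0.925 m from the base axis. Payload 5.7 kg.
Tool frame: the origin (TCP) lies at the very end of the fingers, on their centre line; the grasp point (between the pads) lies 19 mm behind it; z points along the fingers, y is the line along which they close (so a half turn about z gives the same grasp; the last joint's range is limited). The gripper opens to 88 mm and grips with 3 to 60 N. Pads are 20 mm wide; open, the fingers measure 115 mm over their backs; the gripper's body (75 mm by 178 mm) begins 61 mm behind the grasp point.
Start: joints at [-1.248, 0.359, 1.51, -0, 1.272, -0.115], TCP at [0.254, -0.543, 0.223] pointing down, gripper open.
Joint ranges: [-2.97, 2.97], [-1.01, 2.36], [0.21, 2.38], [-0.96, 4.11], [0.2, 2.71], [-2.98, 2.98]. Speed limits (rad/s): [2.39, 2.39, 3.14, 3.14, 3.14, 3.14].

INTERFACE

Orientations are given as a unit quaternion [w, x, y, z].
In Python, from station import arm gives the robot as it stands. Calls block until the motion is done:
- arm.move_pose(position, orientation): joint-space move of the TCP to a pose.
- arm.move_straight(position, orientation=None, max_speed=0.15, threshold=None): straight line of the TCP; orientation=None keeps the orientation; max_speed is the mean speed in m/s. With threshold (N) it stops when the force on the tool has changed by that much, and returns True; else False.
- arm.movej(angles): joint-space move.
- arm.set_gripper(opening, grip_force=None): finger opening in m; grip_force is the grip in N (None keeps the last); returns when the fingers have stopped.
- arm.sleep(seconds).
- arm.inverse_kinematics(position, orientation): joint angles nearest the present ones, or None.
- arm.read_state(): the state.
- arm.read_camera(name): name is "side" or "top" or "wrist"; returns a dict with "frame" (400x640x3 uint8, red, green, blue), "fx", "fy", "cx", "cy" (pixels), "world_to_cam" (4x4, takes a point from world to camera coordinates); the wrist camera has in their place "tool_from_camera" (4x4, takes a point from camera to tool coordinates, whose origin is the TCP and whose axes are the flange's). Camera axes: x right, y down, z forward; pixel columns grow to the right and rows downward; lengths in m; the calibration is good to about 2 mm. A picture is of the moment at which its call begins: read the wrist's pose just before it. There is no depth.
A pose or a line that the arm cannot do raises arm.Unreachable and nothing moves.
- arm.close_job(): hands the job in; it is judged then, once.
Trained networks look in a picture, given as the dict that the camera call returned (one of the last four; its "shot" number tells which), for a name from the list of things; names that differ only in an ending like _2 or _b are one class to them, and where a whole thing is asked for, a point or a joint stands for the part that bears it (a point fixed in the world has none). Each returns a list of dicts, best first, with "conf" (0 to 1); they miss things now and then, are a little off and sometimes report something else, mostly with a low value. They report only what shows in the picture. A call takes as long as a camera call. They do not tell look-alikes from the thing itself.
- arm.search_frame(query, picture): "location" ([x, y, z] in m, in world coordinates, good to about 4 mm: the middle of the surface that is visible of it).
- arm.masks_of(query, picture): "region" (400x640 bool, what is visible of it).
- arm.landmark_of(query, picture): "location" ([x, y, z] in m, in world coordinates, good to about 4 mm: a listed point, or the origin of a listed thing).
The state is a dict: "clock": time; "joint_positions": joint angles; "joint_vel": joint speeds; "joint_torque": joint torques, N m; "eef_pos": TCP position; "eef_rot": TCP orientation; "force": force on the tool from outside, world axes, zero at the start; "ft_torque": the same for the moment, N m; "finger_gap": finger opening in m; "grasp_force": force on a finger pad.
Only numpy, scipy, OpenCV 4.12 (cv2) and the standard library are available. Lean on these libraries where they do the work, as an engineer would, in place of code of your own. Each camera call takes 0.05 s, during which the arm holds its last target. There are 200 camera calls.

## Working session

There is one attempt and no reset: what is moved stays moved. The work goes in short steps, each a Python script; the robot and the scene stay as the last script left them, time stands still between calls to the robot, and variables do not carry over. Pictures are saved under pics/ and viewed, at most 10 in all, crops included, and the job is handed in when it is done.

```bash
mkdir -p pics
python3 - <<'E'
from station import arm
import cv2,numpy as np
s=arm.read_state();print(s['clock'],s['eef_pos'],s['eef_rot'],s['force'])
for c in ['top','side']:
    p=arm.read_camera(c);cv2.imwrite(f'pics/{c}0.png',p['frame'][:,:,::-1])
    W=p['world_to_cam'];cam=np.linalg.inv(W)[:3,3];print(c,cam.round(3))
    for q in ['pad_left_top','pad_mid_top','pad_right_top','tag_left_top','tag_mid_top','tag_right_top','stand_left','stand_mid','stand_right']:
        for d in arm.landmark_of(q,p)[:4]:
            l=np.array(d['location']);k=W@[*l,1];print(q,l.round(3),round(d['conf'],2),int(p['fx']*k[0]/k[2]+p['cx']),int(p['fy']*k[1]/k[2]+p['cy']))
print(arm.read_state()['clock'])
E
```

```text
0.0 [ 0.25413018 -0.54277346  0.22183056] [-8.97669153e-04  9.76139574e-01  2.17142159e-01 -9.53858112e-05] [ 0.35155702 -0.51954682  0.3270204 ]
top [0.51  0.018 1.229]
pad_left_top [0.491 0.173 0.064] 0.66 252 233
pad_mid_top [ 0.534 -0.003  0.061] 0.75 327 213
pad_mid_top [ 0.509  0.374 -0.002] 0.3 175 227
pad_right_top [ 0.465 -0.194  0.06 ] 0.76 408 240
tag_left_top [0.56  0.202 0.058] 0.59 240 204
tag_right_top [ 0.532 -0.227  0.059] 0.59 420 212
tag_right_top [ 0.342 -0.249  0.065] 0.41 433 292
stand_left [ 0.528  0.186 -0.002] 0.96 250 218
stand_left [0.56  0.197 0.06 ] 0.7 242 204
stand_mid [ 0.559 -0.022  0.004] 0.56 333 203
stand_right [ 0.307 -0.233  0.005] 0.89 421 303
stand_right [ 0.497 -0.205  0.002] 0.6 407 226
side [-0.176  0.682  0.746]
pad_left_top [0.496 0.173 0.062] 0.82 269 245
pad_mid_top [ 0.536 -0.004  0.064] 0.53 316 202
pad_mid_top [0.51  0.378 0.002] 0.24 185 314
pad_mid_top [0.526 0.188 0.002] 0.23 257 263
pad_right_top [ 0.468 -0.196  0.062] 0.67 392 181
pad_right_top [ 0.533 -0.001  0.062] 0.29 316 203
tag_left_top [0.56  0.203 0.056] 0.59 239 240
tag_left_top [ 0.561 -0.018  0.003] 0.29 314 216
tag_mid_top [ 0.594 -0.038  0.061] 0.73 309 187
tag_right_top [ 0.534 -0.226  0.064] 0.54 379 166
stand_left [ 0.497 -0.209 -0.003] 0.65 384 196
stand_left [0.526 0.186 0.   ] 0.61 258 264
stand_left [ 0.467 -0.197  0.065] 0.36 392 180
stand_mid [ 0.561 -0.018  0.002] 0.67 314 216
stand_mid [0.524 0.186 0.   ] 0.34 258 264
stand_right [ 0.496 -0.208 -0.004] 0.69 384 197
stand_right [ 0.467 -0.195  0.063] 0.26 392 181
1.0
```

Run:
```python
import cv2
a=cv2.imread('pics/top0.png')
cv2.imwrite('pics/topc.png',cv2.resize(a[120:380,140:480],None,fx=2.3,fy=2.3,interpolation=2))
```

```text
(no output)
```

View pics/topc.png

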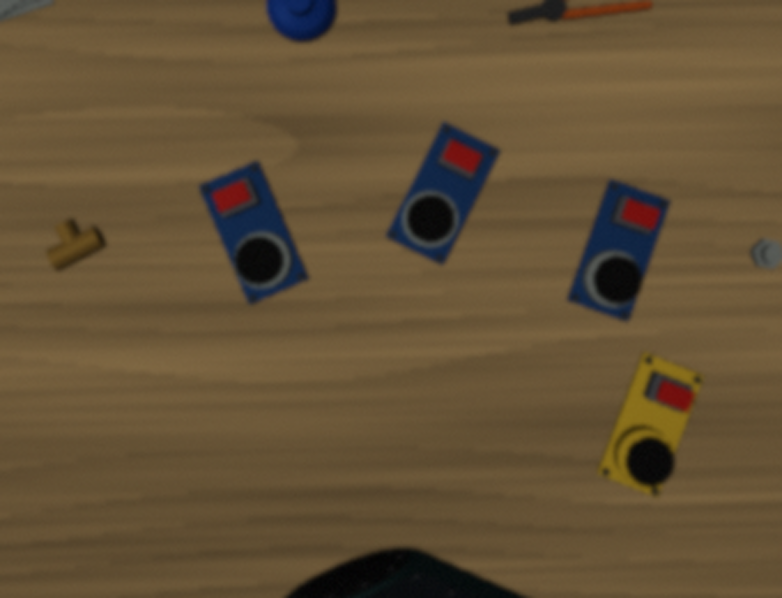

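View pics/side0.png

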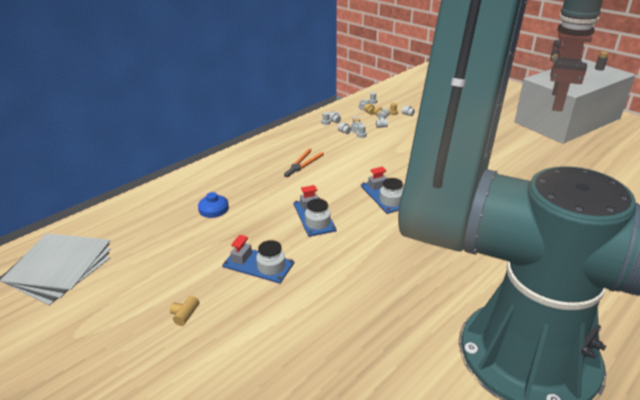

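The crop shows three blue stands with pads at full-image pixels (252,233), (327,213) and (408,240). A yellow look-alike sits at (421,303). The task's right stand is the blue one at (408,240), because it is in the row of three and has a blue plate, so I'll leave the yellow one alone. The side view agrees: pads at (269,245), (316,203) and (392,181), with all tags up.

```bash
cat > h.py <<'E'
from station import arm
import numpy as np
PAD=dict(left=(.4935,.173),mid=(.535,-.0035),right=(.4665,-.195))
TAG=dict(left=(.560,.2025),mid=(.594,-.038),right=(.533,-.2265))
def quat(n):
    d=np.subtract(TAG[n],PAD[n]);y=np.arctan2(d[1],d[0]);return [0,np.cos(y/2),np.sin(y/2),0]
def fz():
    v=[]
    for _ in range(6): arm.sleep(.03);v.append(arm.read_state()['force'][2])
    return np.mean(v)
E
python3 - <<'E'
from h import *
arm.set_gripper(0.0)
print(arm.read_state()['clock'],arm.read_state()['finger_gap'])
for n in PAD:
    p=PAD[n];q=quat(n)
    arm.move_pose([*p,.2 if n=='left' else .11],q)
    arm.move_straight([*p,.068],max_speed=.1);f0=fz()
    out=[]
    for z in (.058,.055,.052):
        arm.move_straight([*p,z],max_speed=.03);f=fz()-f0;out.append((round(arm.read_state()['eef_pos'][2],4),round(f,2)))
    arm.move_straight([*p,.11],max_speed=.12)
    print(n,round(f0,2),out,'N/mm',round(np.polyfit([-1e3*o[0] for o in out],[o[1] for o in out],1)[0],2),arm.read_state()['clock'])
E
```

```text
2.3417 0.0004770159925414164
left -0.25 [(np.float64(0.0581), np.float64(1.16)), (np.float64(0.0551), np.float64(2.5)), (np.float64(0.0521), np.float64(3.55))] N/mm 0.4 8.8917
mid -0.12 [(np.float64(0.0583), np.float64(3.38)), (np.float64(0.0553), np.float64(5.7)), (np.float64(0.0525), np.float64(7.33))] N/mm 0.68 12.6333
right -0.08 [(np.float64(0.0583), np.float64(4.92)), (np.float64(0.0555), np.float64(8.06)), (np.float64(0.0528), np.float64(11.47))] N/mm 1.19 16.4417
```

The left spring is clearly the softest, at 0.40 N/mm against about 0.68 (mid) and 1.19 (right). I'll push the left tag.

Run:
```python
from h import *
import cv2
p=TAG['left'];q=quat('left')
arm.move_pose([*p,.11],q)
arm.move_straight([*p,.068],max_speed=.1)
print(arm.move_straight([*p,.0425],max_speed=.03,threshold=18))
arm.sleep(.2);s=arm.read_state();print(s['eef_pos'],s['force'])
arm.move_straight([*p,.12],max_speed=.12)
arm.move_pose([.42,0.0,.25],q)
for c in ['side','top']:
    P=arm.read_camera(c);a=P['frame'][:,:,::-1]
    if c=='side': cv2.imwrite('pics/side1.png',cv2.resize(a[140:300,200:430],None,fx=3.4,fy=3.4,interpolation=2))
    for t in TAG: print(c,t,[(d['location'].round(3) if hasattr(d['location'],'round') else d['location'],d['conf']) for d in arm.landmark_of(f'tag_{t}_top',P)[:1]])
s=arm.read_state();print(s['clock'],s['force'])
```

```text
True
[0.56061113 0.2026809  0.04432672] [-1.09167023 -0.60896692  6.28555691]
side left [([0.56, 0.2055, 0.0427], 0.7)]
side mid [([0.5944, -0.0388, 0.0621], 0.51)]
side right [([0.5314, -0.2235, 0.062], 0.59)]
top left [([0.5597, 0.1994, 0.045], 0.48)]
top mid [([0.7678, 0.1274, 0.0021], 0.66)]
top right [([0.5349, -0.2238, 0.0583], 0.64)]
21.75 [ 0.05747377 -0.74024736 -0.11287037]
```

View pics/side1.png

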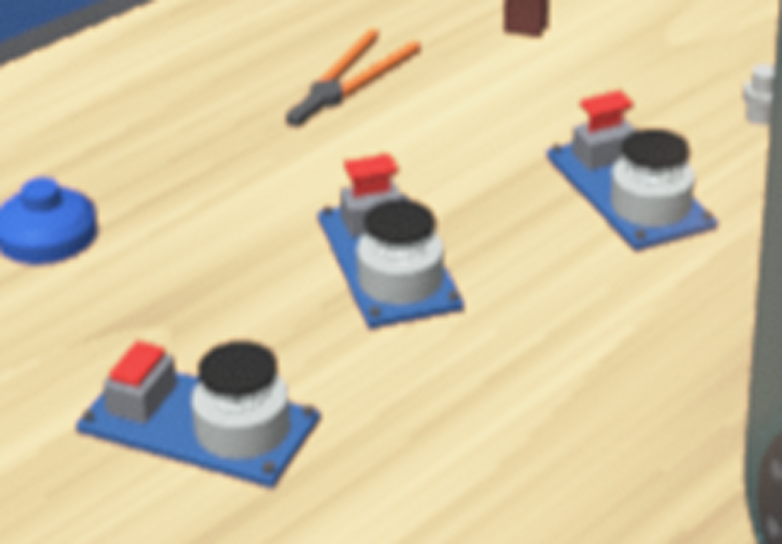

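The left tag is seated on its holder (crop pixel 138,362). The mid tag (370,165) and right tag (607,103) are still up, and all pads are free.

```bash
python3 -c "
from station import arm
print(arm.close_job())"
```

```text
the job is handed in; nothing more can be done
None
```

The left mount had the tired spring (about 0.40 N/mm, against 0.68 mid and 1.19 right), so I pushed its red tag fully down, left the other two tags up, and handed the job in; no verdict came back.

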